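# Let the dish lift down to the warming deck and nip its valve shut

## Task

Crack the red release lever of the bench lift open (counter-clockwise seen from above) just enough that the dish tray sinks slowly, no faster than about 15 mm a second, and stop it level with the top of the warming deck beside it. Then shut the valve fully: turn the lever clockwise until you feel it come up against its solid stop, further than you found it, but without leaning on it harder than about 20 N. Let go of the lever, do not touch the tray or its dishes, and leave the bottle, tip box and dish stack where they are.

Things in the scene. Friction and masses are not known exactly. Their poses are not given: they have to be found in the camera images.
- lift: grey base plate (250 x 150 x 14 mm) fixed to the table with a blue barrel; origin on the table under the vertical ram; its own -x points from the ram to the lever's side, +y to the warming deck. The plate runs from x = -165 to +85 mm. The tray overhead (170 mm along x, 150 mm along y) runs from x = -65 to +105 mm
- valve_axis (a point): point on the valve's vertical turning axis at the height of the lever arm (63 mm above the table; 25 mm towards -x and 24 mm towards -y from the ram). Seen from above counter-clockwise opens, clockwise shuts. The lever turns 0.68 rad (102 mm at the post) from its solid closing stop to its open end and stays where it is left
- grip (a point): on the axis of the red upright post at the lever's free end, 95 mm above the table. The post is round, 14 mm in diameter, its top 112 mm and the lever arm's top 67 mm above the table; it stands 150 mm from the valve axis and circles it. At the start it holds the tray but is 13 to 26 mm of post travel short of its closing stop, which can only be felt
- tray_top (a point): point on the upper face of the tray, 60 mm from the tray's middle towards the deck. The tray sinks straight down (115 mm of stroke) and cannot be raised again
- deck_top (a point): point on the upper face of the white warming deck (190 x 150 mm, standing beside the tray with an 8 mm gap), 60 mm from its middle towards the tray; its height is the level that the tray must reach, 40 to 95 mm below where the tray starts
- seal: small seal inside the lift's barrel, pressed on the ram by the valve; it cannot be seen and its position tells nothing. It bears on the ram with about 29 N at the closing stop, 1 N less for each 3 mm of post travel away from it
- tray: aluminium tray with steel ram, and dishes clamped on it up to 33 mm above its top; origin on the ram's axis in its upper face. It starts to sink after the post has moved 3 to 45 mm from its start in the opening direction (the load differs); each further mm of post travel adds about 1 mm/s, up to 35 to 55 mm/s, and the same way back
- valve: the valve's brass hub without the lever; origin on the valve's turning axis on the table plane; its own -x points along the unloaded lever to the post. The lever is of spring steel and bends against it by 1 mm at the post for each 8 N of push. Turning takes about 2 to 6 N at the post when opening, 8 to 12 N when closing; the stop is felt as a steep rise above 13 N
- media_bottle: loose amber jar, 52 mm in diameter, 105 mm high, origin under its centre
- tip_box: loose blue pipette tip box, 100 x 70 x 59 mm, origin under its centre
- dish_stack: loose stack of three dishes, 68 mm in diameter, 45 mm high, origin under its centre

How it is judged:
By the outcome, as a careful person would: the job done as asked, in the order asked, and still so for the second after the job is handed in, with the robot touching nothing.
It also fails if it takes over 72 s, if anything falls off the work surface, if the arm or the gripper's body presses on something with over 40 N, if the wrist force passes 120 N, or if a joint passes its speed limit or range.

## Robot

A 7-joint arm with a two-finger parallel gripper is mounted at the origin on the work surface. World frame = base frame: x ahead of the robot, y to its left, z up, the work surface at z = 0. Lengths are in m, angles in rad, forces in N, time in s.
With the tool pointing down it reaches from about 0.4 to 0.875 m from the base axis. Payload 19.3 kg.
Tool frame: the origin (TCP) lies on the centre line of the jaws, within the pads' length; the fingertips stand 8 mm ahead of it and the grasp point (between the pads) lies 11 mm behind it; z points along the fingers, y is the line along which they close (so a half turn about z gives the same grasp; the last joint's range is limited). The gripper opens to 85 mm and grips with 20 to 120 N. Pads are 22 mm wide; open, the fingers measure 114 mm over their backs; the gripper's body (76 mm by 85 mm) begins 54 mm behind the grasp point. The pads swing forward as they close: fully open they stand 13 mm farther back than shut.
Start: joints at [-1.293, 0.521, -0.036, 1.599, 0.021, 1.021, -0.113], TCP at [0.213, 0.588, 0.2] pointing down, gripper open.
Joint ranges: [-2.91, 2.91], [-0.3, 2.13], [-1.5, 1.42], [0.17, 2.43], [-1.26, 4.41], [0.16, 1.93], [-2.52, 2.52]. Speed limits (rad/s): [1.89, 1.89, 2.39, 2.39, 3.01, 3.01, 3.01].

## Interface

Orientations are given as [roll, pitch, yaw] about the fixed x, y, z axes, in that order (R = Rz(yaw) Ry(pitch) Rx(roll)).
In Python, from workcell import status, grab_frame, camera_params, bot, search_frame, silhouettes gives the robot as it stands.
- The arm moves only by the shell command python3 -m creep 'ROWS' [FORCE]. ROWS is JSON, a list of rows, each a list of 5 numbers: the shift along the tool's x, y, z in units of 60 mm (1.0 is 60 mm), then the turn about the tool's z in units of 8 degrees (1.0 is 8 degrees), then the opening, from 0 (shut) to 1 (fully open). In form: [[x, y, z, twist, hand], ...]. A call has 1 to 5 rows; each row is the pose to reach, as a shift and turn from the pose commanded when the call began, along the tool's axes at that moment; what a row does not reach only later rows make up. A row lasts 1/8 s, in which the tool goes at most 62.5 mm and 10.7 degrees, less where a joint would pass 70% of its speed; a pose out of reach is approached as far as the arm can. A call with a gripper value outside its range is refused whole. The fingers move at their own pace and stop on an object; FORCE is the grip in N (left out, the last holds). Time passes only in rows, so rows that repeat a pose let the fingers close. It gives the time, the measured TCP pose, the force, the opening and the grip force at its end, in the units of the state.
- status.observe(): the state, without advancing time (a new reading comes with each control period).
- grab_frame(name): name is "side" or "top"; returns the picture (384x512x3 uint8, blue, green, red); there is no depth.
- camera_params(name): a dict with "K" (3x3 intrinsics, pixels), "rvec" (rotation vector, rad) and "tvec" (3), from world to camera coordinates, as OpenCV has them. Camera axes: x right, y down, z forward; pixel columns grow to the right and rows downward; lengths in m; the calibration is good to about 2 mm. A picture is of the moment at which its call begins. camera_params takes no time and is no camera call.
- bot.job_done(): hands the job in; it is judged then, once.
Trained networks look in the newest picture that a camera, given by its name, has taken for a name from the list of things; names that differ only in an ending like _2 or _b are one class to them, and where a whole thing is asked for, a point or a joint stands for the part that bears it (a point fixed in the world has none). Each returns a list of dicts, best first, with "p" (0 to 1); they miss things now and then, are a little off and sometimes report something else, mostly with a low value. They report only what shows in the picture. A call takes as long as a camera call.
- search_frame(camera, name): "extent" ([left, top, right, bottom] as shares, 0 to 1, of the picture: columns of its width, rows of its height, round what is visible of it).
- silhouettes(camera, name): "mask" (384x512 bool, what is visible of it) and "extent" ([left, top, right, bottom] as shares, 0 to 1, of the picture: columns of its width, rows of its height, round what is visible of it).
The state is a dict: "clock": time; "qpos": joint angles; "qd": joint speeds; "joint_efforts": joint torques, N m; "position": TCP position; "tool_rot": TCP orientation; "force": force on the tool from outside, world axes, zero at the start; "moment": the same for the moment, N m; "grip_width": finger opening in m; "finger_force": force on a finger pad.
Only numpy, scipy, OpenCV 4.12 (cv2) and the standard library are available. Lean on these libraries where they do the work, as an engineer would, in place of code of your own. Each camera call takes 0.05 s, during which the arm holds its last target. There are 200 camera calls.

## Working session

There is one attempt and no reset: what is moved stays moved. The work goes in short steps, Python scripts to look and compute and a shell command to move; the robot and the scene stay as the last step left them, time stands still between calls to the robot, and variables do not carry over. Pictures are saved under pics/ and viewed, at most 11 in all, crops included, and the job is handed in when it is done.

```bash
mkdir -p pics; ls; python3 - <<'E'
from workcell import *
import cv2,numpy as np
s=status.observe()
for k in("clock","position","tool_rot","force","grip_width","qpos"):print(k,s[k])
for c in("side","top"):
    f=grab_frame(c);cv2.imwrite(f"pics/{c}0.png",f);p=camera_params(c);print(c,p)
    for n in("lift","grip","valve","tray","tray_top","deck_top","media_bottle","tip_box","dish_stack"):
        r=search_frame(c,n)
        print(n,[(round(d["p"],2),(np.array(d["extent"])*[512,384,512,384]).round(1).tolist()) for d in r[:2]])
E
```

```text
pics
clock 0.0
position [0.21294066 0.58721167 0.19923561]
tool_rot [-3.14046630e+00  6.57075934e-05  2.79375622e+00]
force [-1.2057735  -0.36057032 -0.29258385]
grip_width 0.08564527979500565
qpos [-1.29317317  0.5220046  -0.036321    1.59999705  0.02117864  1.02110342
 -0.11278642]
side {'K': array([[394.00703919,   0.        , 250.54816631],
       [  0.        , 394.00703919, 197.08460805],
       [  0.        ,   0.        ,   1.        ]]), 'rvec': array([ 2.32960493, -0.91349064,  0.29443216]), 'tvec': array([-0.4217407 ,  0.35593621,  0.59044556])}
lift [(0.75, [187.2, 75.1, 336.6, 252.5])]
grip [(0.63, [197.3, 178.4, 266.2, 221.6])]
valve [(0.85, [193.5, 178.6, 272.8, 220.0]), (0.23, [165.4, 76.0, 251.1, 178.4])]
tray [(0.86, [217.6, 80.6, 335.6, 174.8])]
tray_top [(0.61, [216.1, 73.7, 336.0, 174.3])]
deck_top [(0.64, [165.9, 80.0, 250.3, 179.6])]
media_bottle [(0.8, [131.7, 147.2, 164.3, 198.4])]
tip_box [(0.59, [297.7, 210.4, 361.9, 279.9])]
dish_stack [(0.71, [248.3, 267.8, 287.1, 310.9])]
top {'K': array([[454.09282965,   0.        , 262.80794095],
       [  0.        , 454.09282965, 194.88513123],
       [  0.        ,   0.        ,   1.        ]]), 'rvec': array([ 2.16110013, -2.12939477,  0.21654594]), 'tvec': array([-0.04972152,  0.5888732 ,  1.03149433])}
lift [(0.88, [191.8, 98.6, 262.0, 238.7])]
grip [(0.62, [223.4, 180.2, 239.6, 242.7])]
valve [(0.87, [222.3, 181.4, 238.9, 240.0])]
tray [(0.9, [186.7, 98.5, 266.4, 182.6])]
tray_top [(0.79, [189.4, 99.9, 264.4, 183.0]), (0.36, [222.3, 183.1, 239.7, 238.4])]
deck_top [(0.58, [117.7, 111.0, 191.3, 198.2])]
media_bottle [(0.57, [140.2, 230.9, 171.8, 255.2])]
tip_box [(0.85, [292.8, 160.2, 328.3, 204.9]), (0.59, [222.3, 183.3, 240.1, 239.1])]
dish_stack [(0.73, [291.4, 227.3, 319.2, 256.2])]
```

```bash
python3 - <<'E'
import cv2
a=cv2.imread("pics/side0.png")[60:330,110:400];b=cv2.imread("pics/top0.png")[80:280,100:350]
cv2.imwrite("pics/side_c.png",cv2.resize(a,None,fx=2.2,fy=2.2,interpolation=cv2.INTER_CUBIC));cv2.imwrite("pics/top_c.png",cv2.resize(b,None,fx=3,fy=3,interpolation=cv2.INTER_CUBIC))
E
```

```text
(no output)
```

View pics/side_c.png

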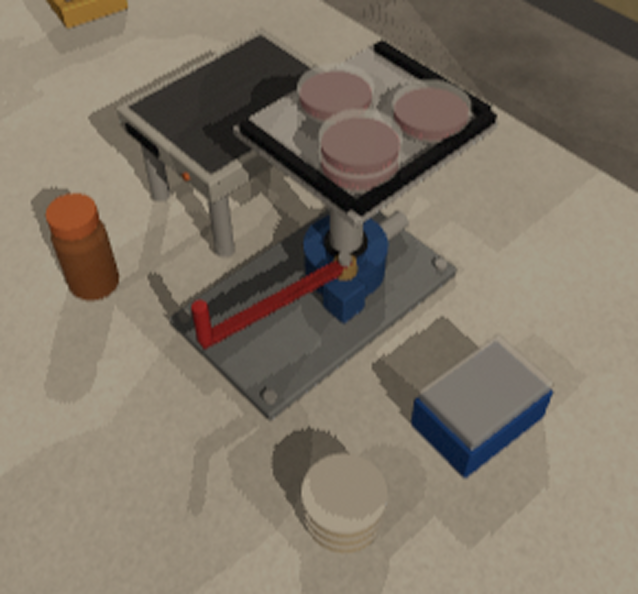

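View pics/top_c.png

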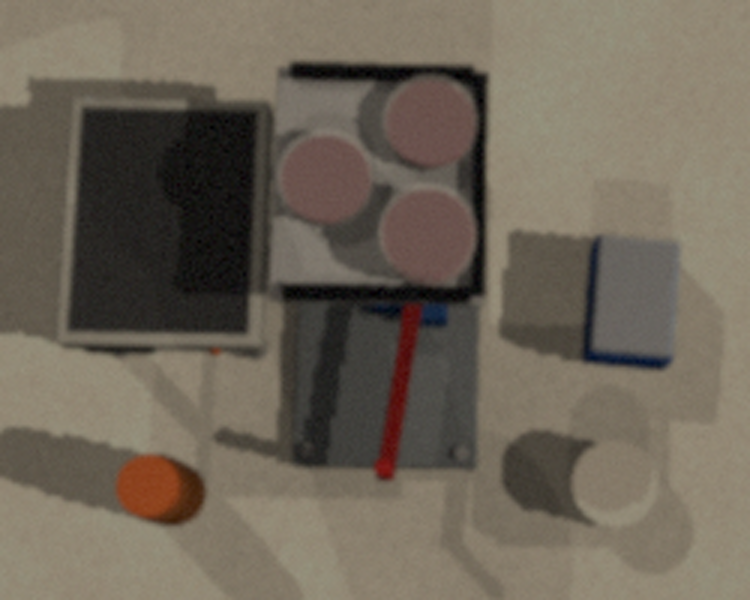

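The side view shows the red post at about (201,199) at its top, the raised tray right of the deck, the bottle to the left, and the tip box and dish stack in front. In the top view the post is at (228,236), below the tray, with the deck left of the tray and free space around the post. I'll zoom in for corner picks.

```bash
python3 - <<'E'
import cv2
a=cv2.imread("pics/side0.png")[70:190,155:345];b=cv2.imread("pics/top0.png")[92:246,112:272]
cv2.imwrite("pics/side_d.png",cv2.resize(cv2.convertScaleAbs(a,alpha=1.6),None,fx=4,fy=4,interpolation=cv2.INTER_CUBIC));cv2.imwrite("pics/top_d.png",cv2.resize(cv2.convertScaleAbs(b[:110],alpha=1.6),None,fx=5,fy=5,interpolation=cv2.INTER_CUBIC))
E
```

```text
(no output)
```

View pics/side_d.png

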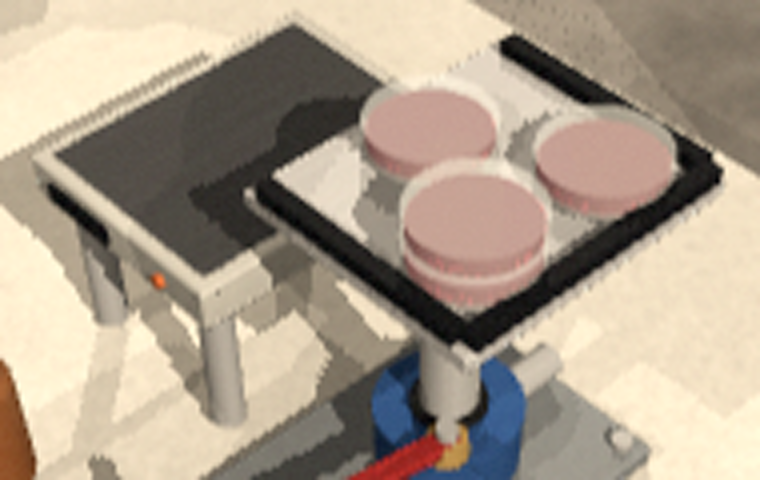

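View pics/top_d.png

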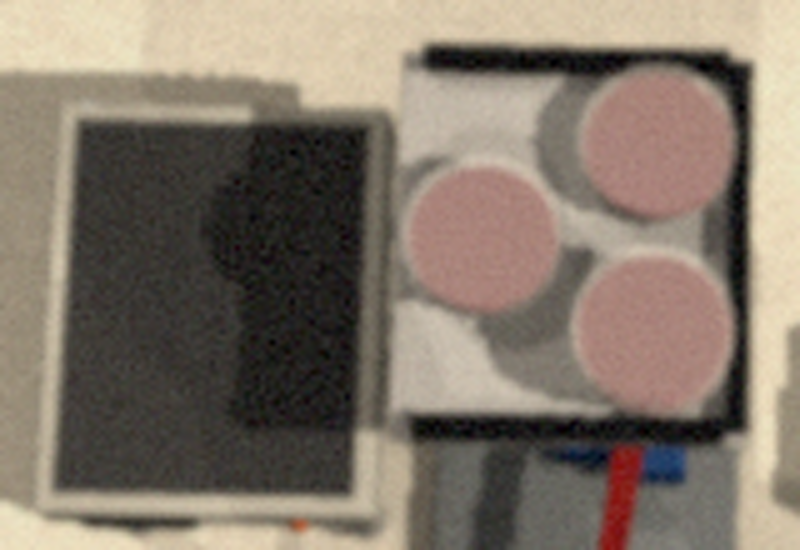

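The zooms show the deck corners (side: A(36,160), B(205,290), C(295,12); all four in the top view) and the tray corners clearly. I'll fit rectangles of the known size to both views.

```bash
cat >h.py <<'E'
import numpy as np,cv2
from workcell import *
from scipy.optimize import least_squares
C={c:camera_params(c) for c in("side","top")}
def proj(c,X):
    p=C[c];return cv2.projectPoints(np.float64(X).reshape(-1,1,3),p["rvec"],p["tvec"],p["K"],None)[0].reshape(-1,2)
def full(pts,f,off):return (np.array(pts,float)+.5)/f-.5+off
def ray(c,uv,z):
    p=C[c];R=cv2.Rodrigues(p["rvec"])[0];o=-R.T@p["tvec"];d=R.T@np.linalg.solve(p["K"],[*uv,1]);return o+d*(z-o[2])/d[2]
def corners(p,w,h): # order BL BR TL TR ; lift axes: x=up in top image, y=left
    x,y,z,t=p;ex=np.array([np.cos(t),np.sin(t),0]);ey=np.array([-ex[1],ex[0],0]);c=np.array([x,y,z])
    return np.array([c-ex*w/2+ey*h/2,c-ex*w/2-ey*h/2,c+ex*w/2+ey*h/2,c+ex*w/2-ey*h/2])
E
python3 - <<'E'
from h import *
S=lambda l:full(l,4,[155,70]);T=lambda l:full(l,5,[112,92])
for c in C:print(c,-cv2.Rodrigues(C[c]["rvec"])[0].T@C[c]["tvec"])
g=full([[385,468]],3,[100,80])[0];print("post top-view",ray("top",g,.112),"side",ray("side",full([[201,306]],2.2,[110,60])[0],.112))
pl=full([[293,467],[474,467]],3,[100,80]);P=[ray("top",q,.014) for q in pl];print("plate corners",P,np.linalg.norm(P[0]-P[1]))
ey=P[0]-P[1];t0=np.arctan2(-ey[0],ey[1]);print("yaw",t0)
def fit(w,h,si,sp,ti,tp,z0):
    c0=ray("top",np.mean(tp,0),z0)
    def r(p):
        c=corners(p,w,h);return np.r_[(proj("side",c[si])-sp).ravel(),(proj("top",c[ti])-tp).ravel()]
    s=least_squares(r,[*c0,t0],loss="soft_l1");print(s.x,r(s.x).reshape(-1,2).round(1).tolist());return s.x
fit(.19,.15,[0,1,2],S([[36,160],[205,290],[295,12]]),[0,1,2,3],T([[40,510],[380,513],[62,103],[390,110]]),.15)
fit(.17,.15,[0,1],S([[246,193],[468,355]]),[0,1,2,3],T([[390,438],[742,438],[403,55],[750,62]]),.22)
E
```

```text
side [ 0.26248251 -0.3532914   0.67784207]
top [ 0.40462864 -0.01011573  1.11776462]
post top-view [0.48625052 0.03656154 0.112     ] side [0.4864845  0.03716092 0.112     ]
plate corners [array([0.49392405, 0.11518591, 0.014     ]), array([ 0.49606707, -0.03080651,  0.014     ])] 0.14600814612213858
yaw 0.0146778964645587
[0.66787696 0.20325277 0.12669074 0.01111926] [[-0.7, -0.4], [1.0, 2.3], [0.6, 0.0], [-0.7, 0.8], [-0.1, 0.6], [-0.5, -0.4], [0.4, -1.0]]
[6.81035866e-01 4.28197042e-02 1.88221180e-01 5.63686474e-04] [[-0.2, -0.3], [0.3, 1.6], [-1.0, 0.1], [0.7, 1.4], [-0.5, -1.0], [0.1, -0.8]]
```

```bash
python3 -m creep '[[-0.7,-0.7,0,-0.8,1],[-1.4,-1.4,0,-1.6,1],[-2.1,-2.1,0,-2.5,1],[-2.8,-2.8,0,-2.5,1],[-3.5,-3.5,0,-2.5,1]]' 30
```

```text
clock: 1.62
position: [0.3396, 0.3168, 0.2]
tool_rot: [3.141, 0.0, -3.14]
force: [1.1, 0.5, 0.4]
grip_width: 0.0853
finger_force: 0.0
```

```bash
python3 - <<'E'
from h import *
s=status.observe();print(s["position"],s["tool_rot"],s["force"])
R=cv2.Rodrigues(np.array([0,0,s["tool_rot"][2]]))[0]@np.diag([1,-1,-1.])
print(R.T@(np.array([.486,.037,.16])-s["position"])/.06)
E
```

```text
[0.3395893  0.31679138 0.20002474] [ 3.14110569e+00  4.61260614e-04 -3.14047929e+00] [1.08136688 0.54048538 0.38829363]
[-2.43498494 -4.66590353  0.66707906]
```

```bash
python3 -m creep '[[-0.5,-0.9,0,0,1],[-1,-1.8,0,0,1],[-1.5,-2.7,0,0,1],[-2,-3.6,0,0,1],[-2.4,-4.4,0,0,1]]'; python3 -m creep '[[-0.04,-0.27,0,0,1],[-0.04,-0.27,0.4,0,1],[-0.04,-0.27,0.67,0,1],[-0.04,-0.27,0.67,0,1]]'
python3 - <<'E'
from h import *
print(status.observe()["position"])
f=grab_frame("top");cv2.imwrite("pics/top1.png",f)
f2=grab_frame("side");cv2.imwrite("pics/side1.png",f2)
a=cv2.resize(f2[130:260,130:320],None,fx=4,fy=4,interpolation=cv2.INTER_CUBIC);cv2.imwrite("pics/s1c.png",a)
E
```

```text
clock: 2.25
position: [0.4842, 0.0526, 0.2001]
tool_rot: [3.142, 0.001, -3.141]
force: [0.9, 1.8, 0.8]
grip_width: 0.0857
finger_force: 0.0
clock: 2.75
position: [0.4849, 0.039, 0.159]
tool_rot: [-3.141, -0.002, -3.14]
force: [-0.5, -0.0, -0.0]
grip_width: 0.0854
finger_force: 0.0
[0.48485335 0.03898586 0.15896419]
```

View pics/s1c.png

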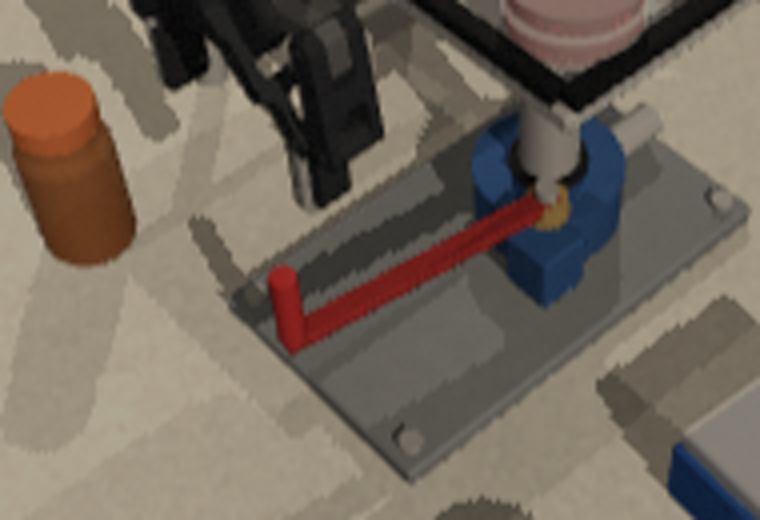

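The gripper straddles the post (crop (285,270)) from above with clearance all round, so I'll descend and close gently.

```bash
python3 -m creep '[[-0.02,0,0.5,0,1],[-0.02,0,0.9,0,1],[-0.02,0,1.23,0,1],[-0.02,0,1.23,0,1],[-0.02,0,1.23,0,0.4]]'; python3 -m creep '[[0,0,0,0,0.3],[0,0,0,0,0.2],[0,0,0,0,0.2]]' 30; python3 -m creep '[[0,0,0,0,0],[0,0,0,0,0],[0,0,0,0,0],[0,0,0,0,0]]' 30
```

```text
clock: 3.48
position: [0.4874, 0.0387, 0.0869]
tool_rot: [3.141, 0.001, -3.14]
force: [0.7, 0.2, 1.1]
grip_width: 0.07
finger_force: 0.0
clock: 3.85
position: [0.4869, 0.0385, 0.086]
tool_rot: [3.142, 0.0, -3.14]
force: [-0.4, 0.0, -0.8]
grip_width: 0.0174
finger_force: 0.0
clock: 4.35
position: [0.4868, 0.0385, 0.0858]
tool_rot: [-3.142, -0.0, -3.14]
force: [0.6, 0.8, 0.5]
grip_width: 0.0
finger_force: 0.0
```

```bash
python3 - <<'E'
from h import *
f=grab_frame("top")[200:270,180:280];f2=grab_frame("side")[150:240,150:270]
cv2.imwrite("pics/m2.png",np.hstack([cv2.resize(f2,(400,300),interpolation=cv2.INTER_CUBIC),cv2.resize(f,(400,300),interpolation=cv2.INTER_CUBIC)]))
print(proj("side",[[.487,.0385,.086],[.487,.037,.112]]),status.observe()["position"])
E
```

```text
[[202.45146344 206.74557237]
 [201.36856772 198.71588151]] [0.48680555 0.03852784 0.0857921 ]
```

View pics/m2.png

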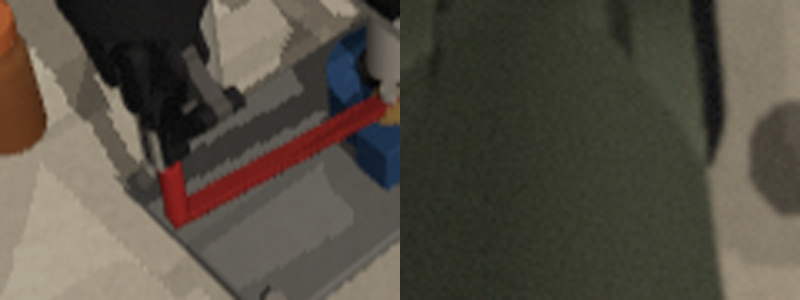

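The fingers shut on nothing: in the side view their tips end at about pixel (199,199), by the post's top, and the whole post is visible in front of them. I'll compare with projected tip positions to find the offset.

```bash
python3 - <<'E'
from h import *
p=np.array([.4849,.039,.159])
print("open tips expected",proj("side",[p+[0,dy,-.008+.013] for dy in(-.05,-.043,.043,.05)]).round(1).tolist(),"seen ~ (208.6,181),(173.6,151)")
p=np.array([.4868,.0385,.0858])
print("shut tip exp",proj("side",[p+[dx,dy,-.008] for dx in(-.011,.011) for dy in(-.012,.012)]).round(1).tolist())
print("x+20",proj("side",p+[.02,0,-.008]),"y+20",proj("side",p+[0,.02,-.008]),"z+20",proj("side",p+[0,0,.012]))
f=cv2.imread("pics/side1.png");
b=grab_frame("side");g=b.max(2);print(g[190:214,188:214])
hsv=cv2.cvtColor(b,cv2.COLOR_BGR2HSV);m=((hsv[...,0]<8)|(hsv[...,0]>172))&(hsv[...,1]>150)
for v in range(194,222):
    u=np.where(m[v,185:215])[0];print(v,(u.min()+185,u.max()+185) if len(u) else None,end=";")
a=cv2.cvtColor(f,cv2.COLOR_BGR2HSV);m=((a[...,0]<8)|(a[...,0]>172))&(a[...,1]>150);print()
for v in range(194,222):
    u=np.where(m[v,185:215])[0];print(v,(u.min()+185,u.max()+185) if len(u) else None,end=";")
E
```

```text
open tips expected [[214.7, 196.9], [212.0, 194.5], [181.4, 166.7], [179.0, 164.6]] seen ~ (208.6,181),(173.6,151)
shut tip exp [[202.2, 216.4], [194.4, 208.9], [211.4, 209.9], [203.5, 202.5]]
x+20 [[211.07744261 203.61131683]] y+20 [[196.37720043 203.23773712]] z+20 [[201.65517651 203.00424807]]
[[153 152 154 118  64  33  68  90  91  34  14  15  22  16  14  15  13  13
   15  16  18  38  63  75  92  93]
 [154 153 154 128  68  22  61  91 111  57  14  16  27  17  16  14  14  14
   25  37  64  74  93  93  94  94]
 [156 156 154 144  70  34  54  86 112  80  23  17  22  15  18  15  17  20
   40  75  93  93  81  81  93  81]
 [153 155 155 153  85  42  49  75 112 102  28  18  26  20  16  20  24  24
   37  91  92  81  56  55  79  56]
 [152 154 156 156 107  48  43  67 111 113  33  19  26  26  21  25  28  26
   25  84  80  57  57  54  54  55]
 [136 155 156 156 118  65  37  67 104 112  55  15  25  26  26  26  26  25
   23  66  55  55  55  54  55  55]
 [ 98 136 153 155 135  79  25  66  90 112  71  19  22  28  25  24  25  30
   39  53  54  56  54  54  54  55]
 [ 96  95 132 151 135  91  43  59  86 1
[... 2686 characters left out ...]
99 (np.int64(197), np.int64(204));200 (np.int64(197), np.int64(204));201 (np.int64(197), np.int64(204));202 (np.int64(198), np.int64(204));203 (np.int64(198), np.int64(204));204 (np.int64(198), np.int64(204));205 (np.int64(198), np.int64(214));206 (np.int64(198), np.int64(214));207 (np.int64(198), np.int64(214));208 (np.int64(199), np.int64(214));209 (np.int64(199), np.int64(214));210 (np.int64(199), np.int64(214));211 (np.int64(199), np.int64(214));212 (np.int64(200), np.int64(213));213 (np.int64(200), np.int64(212));214 (np.int64(200), np.int64(210));215 (np.int64(200), np.int64(208));216 (np.int64(201), np.int64(206));217 (np.int64(202), np.int64(204));218 None;219 None;220 None;221 None;
```

```bash
python3 -m creep '[[0,0,-0.1,0,0.5],[0,0,-0.1,0,1],[0,0,-0.1,0,1],[0,0,-0.1,0,1]]'; python3 - <<'E'
from h import *
b=grab_frame("side");cv2.imwrite("pics/side2.png",b)
p=np.array(status.observe()["position"]);print(p)
o=cv2.resize(b[140:240,150:280],None,fx=6,fy=6,interpolation=cv2.INTER_CUBIC)
for X,c in((p,(0,255,0)),(p+[0,.043,0],(255,0,0)),(p-[0,.043,0],(255,255,0)),([.486,.037,.112],(0,255,255))):
    u=(proj("side",X)[0]-[150,140]+.5)*6;cv2.circle(o,tuple(int(v) for v in u),5,c,2)
cv2.imwrite("pics/s2c.png",o)
E
```

```text
clock: 5.0
position: [0.4868, 0.0385, 0.0918]
tool_rot: [-3.142, -0.0, -3.14]
force: [-0.3, -0.2, 1.2]
grip_width: 0.0724
finger_force: 0.0
[0.48678854 0.0385569  0.09174583]
```

View pics/s2c.png

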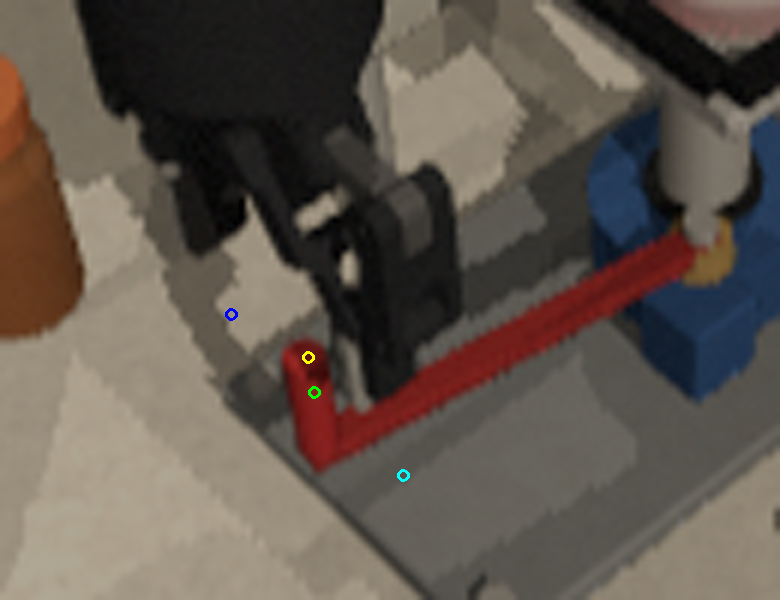

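Both fingertips (far (205,250), near (380,400) in the crop) show about 10 px above where the stated geometry puts them, as if the tips were about 30 mm higher. The fingers do straddle the post. Going down with an open hand is clear either way, so I'll lower in steps and feel.

```bash
python3 -m creep '[[0,0,0.1,0,1],[0,0,0.2,0,1],[0,0,0.3,0,1],[0,0,0.4,0,1],[0,0,0.4,0,1]]';python3 -m creep '[[0,0,0,0,0.4],[0,0,0,0,0.25],[0,0,0,0,0.2],[0,0,0,0,0.2]]' 20; python3 -m creep '[[0,0,0,0,0.1],[0,0,0,0,0.1],[0,0,0,0,0.1]]'
python3 - <<'E'
from h import *
b=grab_frame("side");cv2.imwrite("pics/side3.png",b);cv2.imwrite("pics/s3c.png",cv2.resize(b[140:240,150:280],None,fx=6,fy=6,interpolation=cv2.INTER_CUBIC))
E
```

```text
clock: 5.68
position: [0.4865, 0.0385, 0.0673]
tool_rot: [-3.141, -0.001, -3.14]
force: [0.4, 0.1, 0.2]
grip_width: 0.0858
finger_force: 0.0
clock: 6.18
position: [0.4869, 0.0386, 0.0679]
tool_rot: [3.142, 0.0, -3.14]
force: [0.4, 0.7, -0.1]
grip_width: 0.0172
finger_force: 0.0
clock: 6.55
position: [0.4868, 0.0385, 0.0678]
tool_rot: [-3.142, -0.0, -3.14]
force: [0.2, 0.7, 1.9]
grip_width: 0.0127
finger_force: 19.7
```

The pads now hold something about 13 mm wide with 19.7 N, so it is the post and the offset was in height. I'll ease open, go 12 mm deeper for a proper bite, and check.

```bash
python3 -m creep '[[0,0,0,0,0.5],[0,0,0,0,0.5],[0,0,0.1,0,0.5],[0,0,0.2,0,0.5],[0,0,0.2,0,0.4]]'; python3 -m creep '[[0,0,0,0,0.2],[0,0,0,0,0.1],[0,0,0,0,0.1],[0,0,0,0,0.1]]' 30
python3 - <<'E'
from h import *
b=grab_frame("side");cv2.imwrite("pics/side4.png",b);cv2.imwrite("pics/s4c.png",cv2.resize(b[70:250,150:340],None,fx=3.3,fy=3.3,interpolation=cv2.INTER_CUBIC))
E
```

```text
clock: 7.22
position: [0.4864, 0.0385, 0.0552]
tool_rot: [-3.141, -0.001, -3.14]
force: [0.1, 0.5, -0.4]
grip_width: 0.0342
finger_force: 0.0
clock: 7.72
position: [0.4868, 0.0385, 0.0559]
tool_rot: [-3.142, 0.0, -3.14]
force: [-0.8, -0.7, 0.1]
grip_width: 0.0129
finger_force: 29.2
```

View pics/s4c.png

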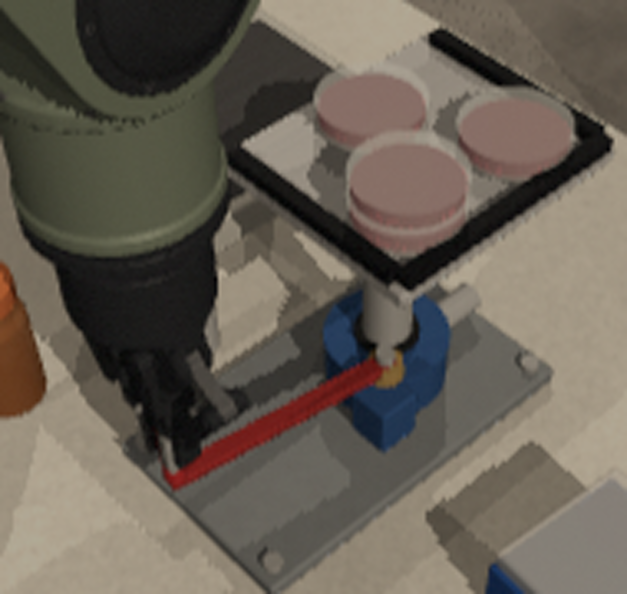

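The pads hold the post firmly and the tray is fully visible for tracking. Next is a tracker for tray descent, then opening in small steps.

```bash
cat >track.py <<'E'
from h import *
import os,json
ref=cv2.cvtColor(cv2.imread("pics/side4.png"),cv2.COLOR_BGR2GRAY)
TR=[.681,.0428,.188,.006];W,H=.17,.15
poly=proj("side",corners(TR,W,H)[[0,1,3,2]]).astype(np.int32)
m=np.zeros_like(ref);cv2.fillConvexPoly(m,poly,255);m[:80]=0
P=cv2.goodFeaturesToTrack(ref,60,.02,4,mask=m)
X=np.array([ray("side",q,.193) for q in P[:,0]])
def pred(d):return proj("side",X-[0,0,d])
def track(save=None):
    s=status.observe();b=grab_frame("side")
    if save:cv2.imwrite(save,b)
    d0=json.load(open("d.json"))[-1][1] if os.path.exists("d.json") else 0
    g=cv2.cvtColor(b,cv2.COLOR_BGR2GRAY);G=(P[:,0]+pred(d0)-pred(0)).astype(np.float32)[:,None]
    Q,st,er=cv2.calcOpticalFlowPyrLK(ref,g,P,G.copy(),winSize=(15,15),maxLevel=1,flags=cv2.OPTFLOW_USE_INITIAL_FLOW)
    ok=st[:,0]>0;D=(Q-P)[:,0]
    f=lambda d:((pred(d[0]*.01)-pred(0)-D)[ok]).ravel()
    d=least_squares(f,[d0*100],loss="soft_l1",f_scale=.3).x[0]*.01
    L=json.load(open("d.json")) if os.path.exists("d.json") else [];L.append([float(s["clock"]),float(d)]);json.dump(L,open("d.json","w"))
    r=f([d*100]).reshape(-1,2);v=(L[-1][1]-L[-2][1])/(L[-1][0]-L[-2][0])*1e3 if len(L)>1 else 0
    print(f"t {L[-1][0]:.2f} sink {d*1e3:.2f} mm v {v:.1f} n {ok.sum()} res {np.median(abs(r)):.2f} F {np.round(s['force'],1)} pos {np.round(s['position'],4)}")
if __name__=="__main__":import sys;track(*sys.argv[1:])
E
python3 track.py; python3 -m creep '[[0.002,-0.02,0,0,0],[0.004,-0.04,0,0,0],[0.006,-0.06,0,0,0]]' 30; python3 track.py; python3 -m creep '[[0,0,0,0,0],[0,0,0,0,0]]';python3 track.py
```

```text
t 7.78 sink -0.00 mm v 0.0 n 53 res 0.00 F [-1.4  0.3  1. ] pos [0.4868 0.0385 0.0559]
clock: 8.2
position: [0.4864, 0.0351, 0.0558]
tool_rot: [3.141, -0.0, -3.14]
force: [-2.4, 3.9, 1.8]
grip_width: 0.0127
finger_force: 29.5
t 8.20 sink 0.03 mm v 0.1 n 53 res 0.02 F [-2.4  3.9  1.8] pos [0.4864 0.0351 0.0558]
clock: 8.5
position: [0.4864, 0.035, 0.0558]
tool_rot: [-3.142, -0.0, -3.14]
force: [-1.5, 2.8, 2.9]
grip_width: 0.0131
finger_force: 29.5
t 8.50 sink 0.03 mm v 0.0 n 53 res 0.01 F [-1.5  2.8  2.9] pos [0.4864 0.035  0.0558]
```

```bash
python3 -m creep '[[0.003,-0.03,0,0,0],[0.006,-0.06,0,0,0],[0.006,-0.06,0,0,0]]'; python3 track.py
```

```text
clock: 8.93
position: [0.4857, 0.0311, 0.0557]
tool_rot: [-3.141, -0.001, -3.141]
force: [-4.0, 2.9, 3.9]
grip_width: 0.0126
finger_force: 29.6
t 8.93 sink 0.08 mm v 0.1 n 53 res 0.03 F [-4.   2.9  3.9] pos [0.4857 0.0311 0.0557]
```

```bash
python3 -m creep '[[0.002,-0.03,0,0,0],[0.004,-0.06,0,0,0],[0.004,-0.06,0,0,0]]'; python3 track.py
```

```text
clock: 9.35
position: [0.4854, 0.0276, 0.0557]
tool_rot: [-3.142, -0.001, -3.14]
force: [-4.4, 5.3, 3.0]
grip_width: 0.0127
finger_force: 29.7
t 9.35 sink 0.08 mm v 0.0 n 53 res 0.03 F [-4.4  5.3  3. ] pos [0.4854 0.0276 0.0557]
```

```bash
python3 -m creep '[[0.002,-0.03,0,0,0],[0.003,-0.06,0,0,0],[0.003,-0.06,0,0,0]]'; python3 track.py
```

```text
clock: 9.78
position: [0.485, 0.0239, 0.0557]
tool_rot: [-3.141, -0.001, -3.141]
force: [-5.2, 4.5, 5.5]
grip_width: 0.0124
finger_force: 29.8
t 9.78 sink 0.10 mm v 0.1 n 53 res 0.03 F [-5.2  4.5  5.5] pos [0.485  0.0239 0.0557]
```

```bash
python3 -m creep '[[0.005,-0.03,0,0,0],[0.01,-0.06,0,0,0],[0.01,-0.06,0,0,0]]'; python3 track.py
```

```text
clock: 10.2
position: [0.4849, 0.0205, 0.0558]
tool_rot: [3.142, -0.0, -3.14]
force: [-2.4, 4.7, 2.1]
grip_width: 0.0127
finger_force: 29.6
t 10.20 sink 0.07 mm v -0.1 n 53 res 0.03 F [-2.4  4.7  2.1] pos [0.4849 0.0205 0.0558]
```

```bash
python3 -m creep '[[0.002,-0.03,0,0,0],[0.004,-0.06,0,0,0],[0.004,-0.06,0,0,0]]'; python3 track.py
```

```text
clock: 10.62
position: [0.4846, 0.0168, 0.0558]
tool_rot: [-3.142, -0.0, -3.14]
force: [-3.2, 4.3, 2.8]
grip_width: 0.0125
finger_force: 29.6
t 10.62 sink 0.08 mm v 0.0 n 53 res 0.03 F [-3.2  4.3  2.8] pos [0.4846 0.0168 0.0558]
```

```bash
python3 -m creep '[[0,-0.03,0,0,0],[0,-0.06,0,0,0],[0,-0.06,0,0,0]]'; python3 track.py
```

```text
clock: 11.05
position: [0.4845, 0.0131, 0.0557]
tool_rot: [-3.142, -0.001, -3.141]
force: [-4.1, 3.6, 4.4]
grip_width: 0.0128
finger_force: 29.7
t 11.05 sink 0.45 mm v 0.9 n 53 res 0.07 F [-4.1  3.6  4.4] pos [0.4845 0.0131 0.0557]
```

The tray starts sinking at about y = 0.014. I'll open a little more, to about 7–8 mm/s.

```bash
python3 -m creep '[[0,-0.03,0,0,0],[0,-0.06,0,0,0],[0,-0.08,0,0,0]]'; python3 track.py; python3 -m creep '[[0,0,0,0,0],[0,0,0,0,0]]';python3 track.py
```

```text
clock: 11.48
position: [0.4845, 0.0085, 0.0557]
tool_rot: [3.142, -0.001, -3.14]
force: [-3.7, 4.7, 3.5]
grip_width: 0.0128
finger_force: 29.7
t 11.47 sink 1.85 mm v 3.3 n 53 res 0.12 F [-3.7  4.7  3.5] pos [0.4845 0.0085 0.0557]
clock: 11.78
position: [0.4845, 0.0084, 0.0557]
tool_rot: [-3.142, -0.001, -3.14]
force: [-3.4, 4.2, 4.3]
grip_width: 0.0128
finger_force: 29.7
t 11.78 sink 4.08 mm v 7.4 n 53 res 0.14 F [-3.4  4.2  4.3] pos [0.4845 0.0084 0.0557]
```

```bash
for i in 1 2; do python3 -m creep '[[0,0,0,0,0],[0,0,0,0,0],[0,0,0,0,0],[0,0,0,0,0],[0,0,0,0,0]]' >/dev/null; python3 track.py;done
```

```text
t 12.45 sink 8.65 mm v 6.8 n 53 res 0.13 F [-3.6  4.5  3.9] pos [0.4845 0.0084 0.0557]
t 13.12 sink 13.21 mm v 6.8 n 53 res 0.13 F [-3.4  3.6  3.5] pos [0.4845 0.0084 0.0557]
```

```bash
for i in 1 2 3; do python3 -m creep '[[0,0,0,0,0],[0,0,0,0,0],[0,0,0,0,0],[0,0,0,0,0],[0,0,0,0,0]]' >/dev/null; python3 track.py;done
```

```text
t 13.80 sink 17.81 mm v 6.8 n 53 res 0.14 F [-4.6  3.7  3.4] pos [0.4845 0.0084 0.0558]
t 14.47 sink 22.37 mm v 6.8 n 52 res 0.17 F [-2.5  3.6  3.5] pos [0.4845 0.0084 0.0558]
t 15.15 sink 26.89 mm v 6.7 n 52 res 0.19 F [-3.1  3.1  4.4] pos [0.4845 0.0084 0.0557]
```

```bash
for i in 1 2 3; do python3 -m creep '[[0,0,0,0,0],[0,0,0,0,0],[0,0,0,0,0],[0,0,0,0,0],[0,0,0,0,0]]' >/dev/null; python3 track.py;done; python3 -m creep '[[0,0.04,0,0,0],[0,0.08,0,0,0],[0,0.12,0,0,0],[0,0.16,0,0,0],[0,0.2,0,0,0]]';python3 track.py pics/side5.png
```

```text
t 15.82 sink 31.46 mm v 6.8 n 52 res 0.20 F [-4.3  3.5  3.6] pos [0.4845 0.0084 0.0557]
t 16.50 sink 35.99 mm v 6.7 n 52 res 0.19 F [-3.3  4.1  3.4] pos [0.4845 0.0084 0.0557]
t 17.18 sink 40.45 mm v 6.6 n 52 res 0.25 F [-4.2  3.3  4.6] pos [0.4844 0.0085 0.0557]
clock: 17.85
position: [0.4841, 0.0185, 0.0557]
tool_rot: [-3.14, -0.001, 3.141]
force: [-4.9, -10.6, 5.4]
grip_width: 0.0126
finger_force: 30.0
t 17.85 sink 42.98 mm v 3.7 n 52 res 0.26 F [ -4.9 -10.6   5.4] pos [0.4841 0.0185 0.0557]
```

```bash
python3 track.py; python3 - <<'E'
from h import *
b=cv2.imread("pics/side5.png");t=grab_frame("top");cv2.imwrite("pics/top5.png",t)
o=cv2.resize(cv2.convertScaleAbs(b[75:195,200:345],alpha=1.5),None,fx=5,fy=5,interpolation=cv2.INTER_CUBIC)
cv2.imwrite("pics/s5c.png",o)
for d in(0,.043,.061):print(d,((proj("side",corners([.681,.0428,.188-d,.006],.17,.15))-[200,75]+.5)*5).round().tolist())
print("deck",((proj("side",corners([.6679,.2033,.1267,.01],.19,.15))-[200,75]+.5)*5).round().tolist())
E
```

```text
t 17.90 sink 42.97 mm v -0.1 n 52 res 0.27 F [ -5.2 -10.4   4.7] pos [0.4841 0.0189 0.0556]
0 [[82.0, 217.0], [364.0, 428.0], [400.0, 26.0], [686.0, 200.0]]
0.043 [[91.0, 302.0], [361.0, 511.0], [396.0, 112.0], [669.0, 285.0]]
0.061 [[95.0, 335.0], [359.0, 544.0], [394.0, 146.0], [662.0, 319.0]]
deck [[-183.0, 173.0], [36.0, 349.0], [148.0, -9.0], [374.0, 136.0]]
```

View pics/s5c.png

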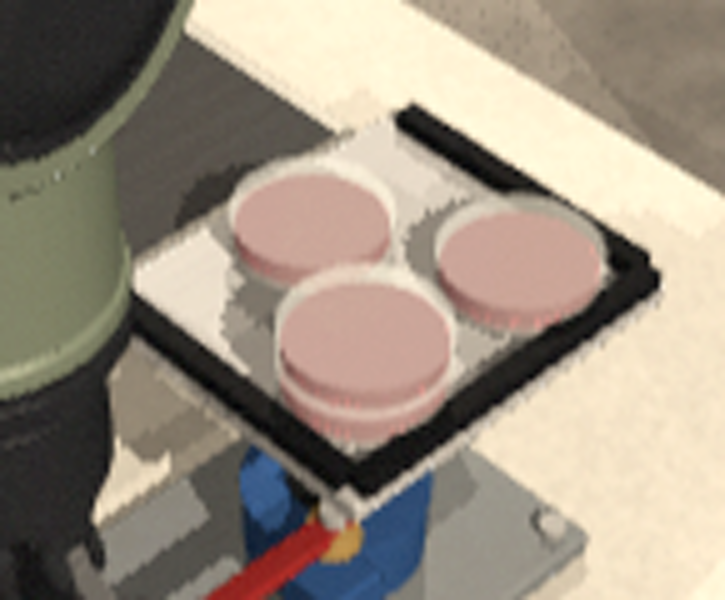

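Tray near corner sits at (340,490) and its back corner at (388,112) in the crop, agreeing with 43 mm of sink. The tray still hides the deck's near edge, so it is still too high. I'll let it down to about 55 mm, where the gap should show.

```bash
python3 -m creep '[[0,-0.05,0,0,0],[0,-0.1,0,0,0],[0,-0.15,0,0,0],[0,-0.19,0,0,0],[0,-0.19,0,0,0]]' >/dev/null; python3 track.py;  python3 -m creep '[[0,0,0,0,0],[0,0,0,0,0],[0,0,0,0,0],[0,0,0,0,0]]' >/dev/null;python3 track.py
```

```text
t 18.62 sink 45.97 mm v 4.1 n 52 res 0.31 F [-5.5  4.8  5.3] pos [0.4845 0.0093 0.0557]
t 19.18 sink 49.15 mm v 5.8 n 52 res 0.30 F [-5.4  3.3  5.4] pos [0.4845 0.0094 0.0558]
```

```bash
python3 -m creep '[[0,0,0,0,0],[0,0,0,0,0],[0,0,0,0,0],[0,0,0,0,0]]' >/dev/null;python3 track.py; python3 -m creep '[[0,0.05,0,0,0],[0,0.1,0,0,0],[0,0.15,0,0,0],[0,0.19,0,0,0],[0,0.19,0,0,0]]';python3 track.py; python3 track.py pics/side6.png
python3 - <<'E'
from h import *
b=cv2.imread("pics/side6.png");cv2.imwrite("pics/s6c.png",cv2.resize(cv2.convertScaleAbs(b[85:175,215:300],alpha=1.7),None,fx=6.6,fy=6.6,interpolation=cv2.INTER_CUBIC))
E
```

```text
t 19.73 sink 52.16 mm v 5.5 n 52 res 0.34 F [-4.9  2.8  5.7] pos [0.4845 0.0094 0.0557]
clock: 20.4
position: [0.4841, 0.0189, 0.0557]
tool_rot: [-3.14, -0.001, 3.141]
force: [-5.3, -8.6, 5.4]
grip_width: 0.0128
finger_force: 30.2
t 20.40 sink 53.88 mm v 2.6 n 52 res 0.36 F [-5.3 -8.6  5.4] pos [0.4841 0.0189 0.0557]
t 20.45 sink 53.89 mm v 0.1 n 52 res 0.36 F [-5.2 -9.1  5.1] pos [0.4842 0.0188 0.0557]
```

View pics/s6c.png

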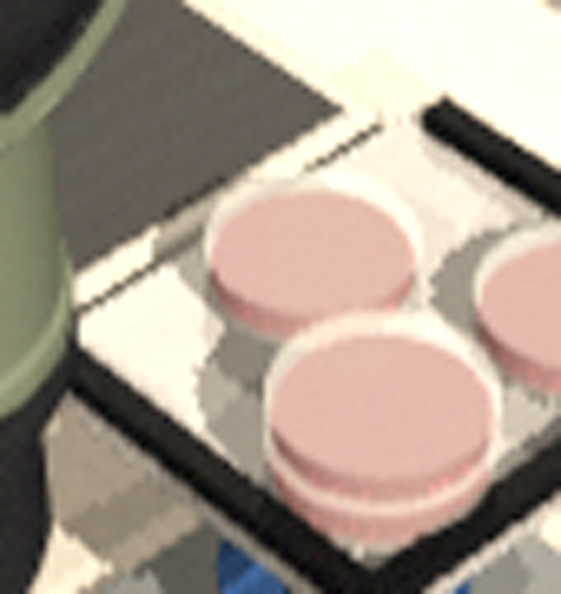

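A thin dark gap line, about 1 px, now shows between deck border and tray edge, from (80,308) to (380,128) in the crop. The tray is still a few mm high. I'll read intensity profiles down the columns to settle how much.

```bash
python3 - <<'E'
from h import *
a=cv2.imread("pics/side0.png").mean(2).astype(int);b=cv2.imread("pics/side6.png").mean(2).astype(int);t=cv2.imread("pics/top0.png").mean(2).astype(int)
print("side0");
for c in range(208,224,2):print(c,"rows126-158",a[126:159,c].tolist())
print("side6")
for c in (230,234,238,242,262,266,269):
    r=int(85+(195-(((c-215+.5)*6.6)-200)*.642)/6.6);print(c,"from",r-4,b[r-4:r+14,c].tolist())
print("top rows, cols 116-128 and 178-196")
for r in(125,140,180):print(r,t[r,116:130].tolist(),t[r,178:197].tolist())
for c in(130,150):print("col",c,t[108:120,c].tolist(),t[184:200,c].tolist())
# expected line rows
D=[.6679,.2033,.1267,.006]
c=corners(D,.19,.15)
for z in(.1267,):
  for off in(-.009,-.008,0,.008,):
    e0=c[1]-[0,off,0];e1=c[3]-[0,off,0];L=proj("side",np.linspace(e0,e1,200))
    print("offset",off,[round(float(np.interp(k,L[:,0],L[:,1])),2) for k in(210,216,222,230,238,266)])
E
```

```text
side0
208 rows126-158 [45, 46, 45, 45, 45, 45, 46, 45, 47, 44, 45, 68, 109, 130, 131, 135, 132, 118, 118, 117, 115, 114, 113, 112, 109, 102, 97, 97, 97, 95, 94, 95, 92]
210 rows126-158 [30, 36, 45, 44, 44, 42, 43, 45, 44, 46, 66, 108, 128, 131, 133, 128, 116, 116, 115, 115, 113, 112, 111, 102, 94, 107, 107, 105, 106, 105, 105, 104, 105]
212 rows126-158 [27, 28, 27, 34, 44, 43, 45, 46, 46, 94, 127, 128, 131, 131, 124, 116, 116, 116, 115, 114, 113, 118, 106, 85, 99, 100, 100, 102, 104, 104, 105, 104, 105]
214 rows126-158 [28, 28, 25, 26, 36, 43, 45, 67, 107, 128, 128, 132, 133, 121, 116, 116, 114, 113, 113, 112, 114, 109, 98, 122, 146, 145, 145, 137, 119, 104, 103, 101, 94]
216 rows126-158 [25, 28, 25, 26, 27, 25, 62, 107, 127, 127, 132, 129, 117, 115, 115, 114, 112, 112, 113, 109, 102, 98, 99, 98, 100, 123, 145, 145, 139, 130, 129, 129, 129]
218 rows126-158 [27, 30, 28, 28, 26, 42, 69, 107, 129, 134, 130, 116, 116, 114, 113, 112, 112, 111, 100, 86, 97, 97, 96, 97, 98, 101, 127, 141, 130, 130, 132, 131, 131]
220 rows126-158 [26, 27, 28, 27, 58, 82, 83, 78, 70, 65, 90, 116, 115, 114, 11
[... 1198 characters left out ...]
4, 38, 59, 65, 64, 54, 51, 68, 78, 89, 99, 91, 88, 90]
180 [87, 90, 85, 97, 104, 107, 95, 69, 44, 39, 39, 42, 41, 36] [33, 35, 36, 29, 55, 91, 104, 112, 111, 101, 95, 95, 89, 86, 81, 70, 57, 40, 36]
col 130 [86, 87, 89, 89, 96, 106, 103, 83, 59, 42, 35, 33] [39, 35, 37, 39, 35, 51, 79, 101, 110, 106, 84, 53, 43, 89, 120, 129]
col 150 [79, 79, 78, 78, 84, 96, 101, 93, 70, 44, 36, 37] [39, 37, 42, 37, 37, 39, 61, 98, 112, 116, 102, 70, 50, 73, 111, 122]
offset -0.009 [138.15, 134.42, 130.69, 125.72, 120.75, 103.35]
offset -0.008 [138.59, 134.86, 131.13, 126.15, 121.18, 103.76]
offset 0 [142.19, 138.43, 134.66, 129.65, 124.63, 107.08]
offset 0.008 [145.84, 142.05, 138.26, 133.2, 128.15, 110.46]
```

Gap line: measured about 1.75 px, against about 3.45 px expected for a level 8 mm gap at 0.39 px/mm. That leaves about 4.5 mm, for a target sink of about 58.3 mm. The previous open and close ramps alone give about 4.7 mm.

```bash
python3 track.py; python3 -m creep '[[0,-0.05,0,0,0],[0,-0.1,0,0,0],[0,-0.15,0,0,0],[0,-0.19,0,0,0]]' >/dev/null;python3 track.py; python3 -m creep '[[0,0.05,0,0,0],[0,0.1,0,0,0],[0,0.15,0,0,0],[0,0.19,0,0,0],[0,0.19,0,0,0]]';python3 track.py; python3 track.py pics/side7.png
python3 - <<'E'
from h import *
b=cv2.imread("pics/side7.png").mean(2).astype(int)
for c in (230,232,234,236,240,262,264,266,268):
    r=int(85+(195-(((c-215+.5)*6.6)-200)*.642)/6.6);print(c,"from",r-2,b[r-2:r+15,c].tolist())
E
```

```text
t 20.50 sink 53.89 mm v -0.0 n 52 res 0.36 F [-5.7 -9.5  4.9] pos [0.4842 0.0188 0.0557]
t 21.05 sink 55.21 mm v 2.4 n 52 res 0.32 F [-5.6  4.2  4.5] pos [0.4845 0.0094 0.0557]
clock: 21.72
position: [0.4841, 0.0189, 0.0557]
tool_rot: [-3.14, -0.001, 3.141]
force: [-5.6, -8.3, 6.6]
grip_width: 0.0127
finger_force: 30.3
t 21.73 sink 56.83 mm v 2.4 n 52 res 0.40 F [-5.6 -8.3  6.6] pos [0.4841 0.0189 0.0557]
t 21.77 sink 56.81 mm v -0.3 n 52 res 0.39 F [-5.3 -8.5  5.3] pos [0.4842 0.0189 0.0557]
230 from 122 [53, 53, 112, 149, 149, 153, 151, 121, 65, 67, 114, 148, 147, 147, 148, 147, 143]
232 from 120 [54, 54, 81, 128, 149, 149, 151, 146, 113, 66, 78, 122, 148, 147, 148, 149, 148]
234 from 119 [55, 53, 81, 129, 150, 151, 152, 145, 111, 66, 97, 136, 147, 147, 149, 149, 147]
236 from 118 [53, 53, 80, 127, 150, 152, 152, 142, 109, 62, 118, 152, 147, 147, 149, 149, 146]
240 from 115 [54, 54, 52, 111, 135, 106, 97, 75, 65, 62, 78, 121, 147, 147, 148, 149, 146]
262 from 101 [55, 55, 55, 82, 129, 152, 153, 151, 139, 106, 99, 142, 150, 134, 122, 116, 116]
264 from 100 [56, 56, 56, 96, 140, 153, 155, 151, 122, 66, 67, 120, 156, 151, 135, 122, 116]
266 from 98 [143, 152, 132, 71, 113, 151, 152, 155, 148, 114, 66, 83, 124, 147, 153, 157, 148]
268 from 97 [150, 146, 146, 156, 152, 152, 152, 153, 145, 111, 66, 113, 147, 144, 145, 152, 157]
```

Gap is now about 2.3–2.9 px, so roughly 2 mm remain. One smaller crack will do it.

```bash
python3 -m creep '[[0,-0.06,0,0,0],[0,-0.11,0,0,0],[0,-0.16,0,0,0],[0,-0.17,0,0,0]]' >/dev/null;python3 track.py; python3 -m creep '[[0,0.05,0,0,0],[0,0.1,0,0,0],[0,0.15,0,0,0],[0,0.17,0,0,0]]' >/dev/null;python3 track.py pics/side8.png
python3 - <<'E'
from h import *
b=cv2.imread("pics/side8.png").mean(2).astype(int)
for c in (230,232,234,236,262,264,266,268):
    r=int(85+(195-(((c-215+.5)*6.6)-200)*.642)/6.6);print(c,"from",r-2,b[r-2:r+15,c].tolist())
E
```

```text
t 22.32 sink 58.27 mm v 2.7 n 52 res 0.39 F [-5.1  4.9  4.3] pos [0.4844 0.0104 0.0557]
t 22.88 sink 59.42 mm v 2.1 n 52 res 0.45 F [ -6.4 -10.2   5.1] pos [0.4841 0.0188 0.0557]
230 from 122 [54, 55, 111, 149, 150, 153, 150, 121, 69, 66, 68, 115, 147, 147, 147, 149, 147]
232 from 120 [53, 55, 81, 128, 150, 150, 151, 147, 131, 110, 66, 79, 122, 148, 147, 148, 149]
234 from 119 [54, 54, 81, 128, 150, 151, 152, 145, 130, 110, 64, 96, 136, 148, 147, 150, 149]
236 from 118 [55, 55, 80, 128, 150, 151, 152, 141, 128, 108, 63, 119, 153, 148, 147, 148, 149]
262 from 101 [55, 56, 56, 82, 130, 152, 153, 151, 139, 126, 108, 100, 142, 150, 136, 124, 115]
264 from 100 [55, 56, 55, 97, 139, 153, 154, 151, 137, 111, 65, 76, 125, 156, 150, 135, 122]
266 from 98 [144, 152, 132, 72, 113, 151, 153, 154, 149, 130, 109, 65, 83, 123, 147, 154, 151]
268 from 97 [150, 147, 146, 156, 152, 151, 152, 153, 145, 128, 108, 65, 115, 148, 143, 145, 152]
```

The gap is now about 3.8 px against 3.4 expected, so the tray is level to within about 1 mm, with the two methods bracketing this height. Now I'll close towards the stop, watching force.

```bash
python3 track.py; python3 -m creep '[[-0.01,0.07,0,0,0],[-0.015,0.14,0,0,0],[-0.025,0.21,0,0,0],[-0.035,0.28,0,0,0],[-0.04,0.32,0,0,0]]'; python3 track.py;  python3 -m creep '[[-0.01,0.05,0,0,0],[-0.02,0.1,0,0,0],[-0.03,0.15,0,0,0],[-0.03,0.15,0,0,0]]'; python3 track.py
```

```text
t 22.93 sink 59.42 mm v 0.0 n 52 res 0.44 F [ -5.  -10.3   5.7] pos [0.4842 0.0189 0.0557]
clock: 23.6
position: [0.4861, 0.0382, 0.0556]
tool_rot: [-3.14, -0.002, 3.141]
force: [-7.9, -9.4, 6.1]
grip_width: 0.0128
finger_force: 30.5
t 23.60 sink 59.29 mm v -0.2 n 52 res 0.42 F [-7.9 -9.4  6.1] pos [0.4861 0.0382 0.0556]
clock: 24.15
position: [0.488, 0.0472, 0.0555]
tool_rot: [-3.14, -0.002, 3.141]
force: [-8.0, -8.9, 6.5]
grip_width: 0.0128
finger_force: 30.5
t 24.15 sink 59.41 mm v 0.2 n 52 res 0.40 F [-8.  -8.9  6.5] pos [0.488  0.0472 0.0555]
```

```bash
cat >f.py <<'E'
from h import *
F=[];
for i in range(3):
    s=status.observe();F.append(s["force"]);grab_frame("side")
f=np.mean(F,0);p=s["position"];r=np.array([p[0]-.636,p[1]-.0186]);n=r/np.linalg.norm(r);t=np.array([n[1],-n[0]])
print("clock",s["clock"],"pos",p.round(4),"R",np.linalg.norm(r).round(4),"F",f.round(1),"closing push",round(float(-f[:2]@t),1),"radial",round(float(f[:2]@n),1))
E
python3 -m creep '[[-0.003,0.03,0,0,0],[-0.003,0.05,0,0,0],[-0.003,0.05,0,0,0]]' >/dev/null; python3 f.py; python3 -m creep '[[-0.003,0.03,0,0,0],[-0.003,0.03,0,0,0]]' >/dev/null; python3 f.py; python3 -m creep '[[-0.003,0.03,0,0,0],[-0.003,0.03,0,0,0]]' >/dev/null; python3 f.py
```

```text
clock 24.675 pos [0.4885 0.0498 0.0556] R 0.1508 F [ -5.3 -10.6   3.9] closing push 11.5 radial 2.9
clock 25.075 pos [0.4887 0.0517 0.0556] R 0.151 F [ -4.7 -10.2   3. ] closing push 11.0 radial 2.4
clock 25.475 pos [0.4891 0.0534 0.0556] R 0.151 F [ -3.7 -10.5   2.2] closing push 11.1 radial 1.1
```

```bash
for i in 1; do python3 -m creep '[[-0.006,0.03,0,0,0],[-0.006,0.03,0,0,0]]' >/dev/null; python3 f.py; python3 -m creep '[[-0.006,0.03,0,0,0],[-0.006,0.03,0,0,0]]' >/dev/null; python3 f.py;done
```

```text
clock 25.875 pos [0.4893 0.0553 0.0556] R 0.1512 F [ -4.1 -10.3   2.6] closing push 11.0 radial 1.4
clock 26.275 pos [0.4898 0.057  0.0556] R 0.1512 F [-4.2 -9.7  2.3] closing push 10.5 radial 1.6
```

```bash
python3 -m creep '[[-0.006,0.02,0,0,0],[-0.006,0.03,0,0,0]]' >/dev/null; python3 f.py
```

```text
clock 26.675 pos [0.4902 0.0586 0.0556] R 0.1512 F [ -3.  -12.2   1.6] closing push 12.5 radial -0.4
```

```bash
python3 -m creep '[[-0.006,0.02,0,0,0],[-0.006,0.03,0,0,0]]' >/dev/null; python3 f.py
```

```text
clock 27.075 pos [0.4906 0.0606 0.0556] R 0.1514 F [ -3.1 -11.2   1.2] closing push 11.6 radial -0.1
```

```bash
python3 -m creep '[[-0.006,0.02,0,0,0],[-0.006,0.02,0,0,0]]' >/dev/null; python3 f.py
```

```text
clock 27.475 pos [0.4909 0.0617 0.0556] R 0.1514 F [ -3.1 -10.6   1.1] closing push 11.1 radial -0.1
```

```bash
python3 -m creep '[[-0.006,0.02,0,0,0],[-0.006,0.02,0,0,0]]' >/dev/null; python3 f.py
```

```text
clock 27.875 pos [0.4912 0.0628 0.0555] R 0.1514 F [ -3.4 -11.5   1. ] closing push 12.0 radial -0.1
```

```bash
python3 -m creep '[[-0.006,0.02,0,0,0],[-0.006,0.02,0,0,0]]' >/dev/null; python3 f.py
```

```text
clock 28.275 pos [0.4915 0.0641 0.0555] R 0.1515 F [ -4.  -10.7   1.9] closing push 11.4 radial 0.6
```

```bash
python3 -m creep '[[-0.006,0.02,0,0,0],[-0.006,0.02,0,0,0]]' >/dev/null; python3 f.py
```

```text
clock 28.675 pos [0.4916 0.0648 0.0554] R 0.1516 F [ -4.9 -13.5   2.5] closing push 14.4 radial 0.6
```

```bash
python3 -m creep '[[-0.006,0.02,0,0,0],[-0.006,0.02,0,0,0]]' >/dev/null; python3 f.py
```

```text
clock 29.075 pos [0.4917 0.0654 0.0554] R 0.1516 F [ -5.8 -17.7   2.4] closing push 18.6 radial 0.0
```

The stop is felt: closing push rose 11.4 → 14.4 → 18.6 N over two small steps. Now release and retreat upward.

```bash
python3 -m creep '[[0,0,0,0,0.3],[0,0,0,0,0.5],[0,0,0,0,0.5],[0,0,0,0,0.5]]'; python3 -m creep '[[0,0,-0.5,0,0.5],[0,0,-1,0,0.5],[0,0,-1.5,0,0.5],[0,0,-2,0,0.5],[0,0,-2,0,0.5]]'; python3 -m creep '[[0.6,0.6,0,0,0.5],[1,1.5,0,0,0.5],[1,2.4,0,0,0.5],[1,3.2,0,0,0.5],[1,4,0,0,0.5]]'; python3 - <<'E'
from h import *
import track
track.track("pics/side9.png");t=grab_frame("top");cv2.imwrite("pics/top9.png",t)
a=cv2.imread("pics/side9.png")
cv2.imwrite("pics/end.png",np.hstack([cv2.resize(a[70:310,120:370],(400,384),interpolation=cv2.INTER_CUBIC),cv2.resize(t[85:275,105:340],(400,384),interpolation=cv2.INTER_CUBIC)]))
g=a.mean(2).astype(int)
for c in range(212,236,3):print(c,g[int(128-(c-224)*.64)-3:int(128-(c-224)*.64)+14,c].tolist())
E
```

```text
clock: 29.62
position: [0.493, 0.0687, 0.0559]
tool_rot: [3.141, 0.0, -3.14]
force: [-0.2, 0.7, 0.2]
grip_width: 0.0427
finger_force: 0.0
clock: 30.25
position: [0.4939, 0.0689, 0.1777]
tool_rot: [3.141, 0.003, -3.14]
force: [-0.0, -1.3, -0.1]
grip_width: 0.0429
finger_force: 0.0
clock: 30.88
position: [0.432, 0.31, 0.1751]
tool_rot: [-3.141, -0.001, -3.14]
force: [0.7, 0.1, 0.1]
grip_width: 0.0426
finger_force: 0.0
t 30.88 sink 59.19 mm v -0.0 n 53 res 0.52 F [0.7 0.1 0.1] pos [0.432  0.31   0.1751]
212 [51, 48, 48, 100, 136, 136, 138, 137, 125, 116, 116, 116, 114, 113, 113, 117, 106]
215 [48, 49, 48, 100, 134, 136, 138, 136, 127, 116, 116, 114, 113, 112, 113, 112, 99]
218 [47, 49, 49, 72, 115, 137, 137, 139, 133, 116, 98, 57, 60, 63, 56, 52, 62]
221 [47, 47, 47, 72, 115, 137, 138, 140, 133, 118, 99, 58, 48, 34, 24, 21, 31]
224 [48, 49, 72, 115, 136, 137, 139, 134, 120, 98, 58, 75, 77, 21, 19, 19, 19]
227 [48, 48, 57, 107, 138, 139, 142, 140, 124, 99, 58, 60, 105, 136, 132, 118, 80]
230 [49, 48, 47, 102, 137, 138, 140, 139, 110, 59, 58, 60, 104, 135, 132, 126, 128]
233 [49, 48, 48, 102, 139, 139, 139, 137, 127, 116, 99, 62, 109, 136, 127, 128, 128]
```

View pics/end.png

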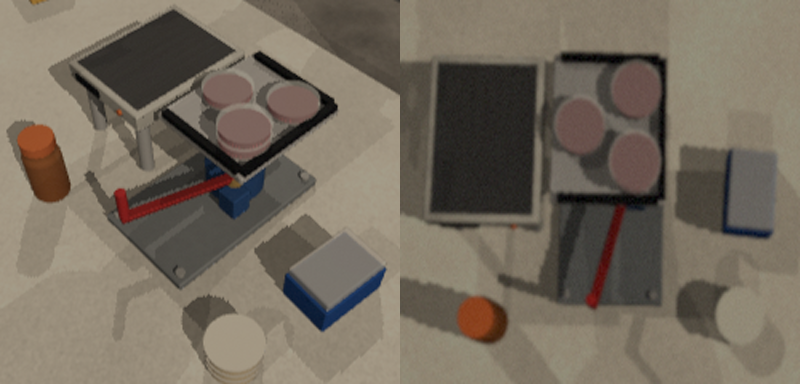

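The final views show the tray level with the deck, with only a narrow gap between them. The lever is further clockwise than at the start, and the bottle, tip box and dish stack have not moved. The arm is clear, so I'm handing in.

```bash
python3 -c "
from workcell import bot
print(bot.job_done())"
```

```text
the job is handed in; nothing more can be done
None
```

Job handed in at about 31 s: the tray sank 59 mm at about 7 mm/s and stopped level with the deck (about 1 mm low by the cameras), the valve was shut against its stop at about 18.6 N, the lever was released, and nothing else was moved.

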